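# Sweep the inspected nuts off the plate into the plain tray

### The job

The three black hex nuts on the inspection plate have passed their check: sweep them with the fingertips along the plate and over its open edge, so that all three drop into the plain undivided tray beside it. Only push them, never pick them up, and leave the steel ring, the stepped block and the standing bolt where they are.

Things in the scene. Friction and masses are not known exactly. Their poses are not given: they have to be found in the camera images.
- plate: fixed metal inspection plate, top 30 mm above the table, 280 mm (its x) by 340 mm (its y). Origin on the table under its centre, z up. Its edges at y = +170 and -170 mm are open, a tray below each; the edges at x = +/-142 mm have a rim rising 10 mm. The nuts lie in a row within 55 mm of its y axis, at least 30 mm between them; nothing else stands within 70 mm of that axis.
- tray: the plain tray, undivided inside: fixed white plastic open box, 240 (x) by 120 mm (y), 22 mm high, walls 4 mm, its inner floor about 4 mm above the table; its long side is 2 mm from one open edge of the plate. Origin at the centre of its underside, axes as the plate's. It stands at either the +y or the -y edge of the plate.
- divided_tray: the other tray, with three cross walls that make four compartments: fixed white plastic open box, 240 (x) by 120 mm (y), 22 mm high, walls 4 mm, its inner floor about 4 mm above the table; its long side is 2 mm from one open edge of the plate. Origin at the centre of its underside, axes as the plate's. It stands at the opposite edge; no nut belongs in it.
- nut0: black steel hex nut lying flat on the plate at the start: 30 mm across flats, 34.6 mm across corners, 16 mm high, 17.5 mm hexagonal through hole, about 60 g. Origin at its centre (8 mm above what it lies on), z up along the hole.
- nut1: black steel hex nut lying flat on the plate at the start: 30 mm across flats, 34.6 mm across corners, 16 mm high, 17.5 mm hexagonal through hole, about 60 g. Origin at its centre (8 mm above what it lies on), z up along the hole.
- nut2: black steel hex nut lying flat on the plate at the start: 30 mm across flats, 34.6 mm across corners, 16 mm high, 17.5 mm hexagonal through hole, about 60 g. Origin at its centre (8 mm above what it lies on), z up along the hole.
- ring: bystander, bright steel ring lying flat on the plate near a rim, 48 mm outside diameter, 24 mm hole, 20 mm high. Origin at the centre of its underside.
- bolt: bystander, bright steel bolt standing on its hexagonal head on the plate near a rim: head 30 mm across flats and 13 mm high, shank 20 mm diameter, 45 mm high in all. Origin at the centre of the head's underside.
- block: bystander, bright steel stepped gauge block standing on the plate near a rim: 30 by 30 mm, 12 mm high with a 25 mm high step over half of it. Origin at the centre of its underside.

How it is judged:
By the outcome, as a careful person would: the job done as asked, in the order asked, and still so for the second after the job is handed in, with the robot touching nothing.
It also fails if it takes over 51 s, if anything falls off the work surface, if the arm or the gripper's body presses on something with over 40 N, if the wrist force passes 120 N, or if a joint passes its speed limit or range.

### The arm

A 6-joint arm with a two-finger parallel gripper is mounted at the origin on the work surface. World frame = base frame: x ahead of the robot, y to its left, z up, the work surface at z = 0. Lengths are in m, angles in rad, forces in N, time in s.
With the tool pointing down it reaches from about 0.15 to 0.775 m from the base axis. Payload 6.1 kg.
Tool frame: the origin (TCP) lies between the finger pads; the fingertips stand 19 mm ahead of it and the grasp point (between the pads) is the TCP; x points along the fingers, y is the direction in which the jaws open and shut, and the axes are right-handed (so a half turn about x gives the same grasp; the last joint's range is limited). The gripper opens to 85 mm and grips with 20 to 120 N. Pads are 22 mm wide; open, the fingers measure 114 mm over their backs; the gripper's body (76 mm by 85 mm) begins 54 mm behind the grasp point. The pads swing forward as they close: fully open they stand 13 mm farther back than shut.
Start: joints at [1.316, 0.126, -0.04, 1.405, 0, 1.571], TCP at [0.132, 0.508, 0.25] pointing down, gripper open.
Joint ranges: [-2.72, 2.72], [-0.95, 1.95], [-1.27, 1.35], [-1.78, 2.02], [-1.46, 1.47], [-3.14, 3.14]. Speed limits (rad/s): [2.39, 2.39, 3.01, 3.14, 3.14, 3.14].

### API

Orientations are given as a unit quaternion [w, x, y, z].
In Python, from rig import robot gives the robot as it stands.
- The arm moves only by the tool servo_tool, never from a script. Its argument "plan" is one flat list of numbers, 7 for each row, row after row: the gripper command: -1 is shut, 1 is fully open, values between are in proportion, then the shift along the world's x, y, z in units of 3 cm (1.0 is 3 cm), then the turn, a rotation vector about the world's x, y, z in units of 45 degrees (1.0 is 45 degrees). A call has exactly 10 rows; each row shifts and turns the commanded pose from where the row before left it; what a row does not reach is not made up. A row lasts 1/12 s, in which the tool goes at most 41.7 mm and 7.16 degrees, less where a joint would pass 70% of its speed; a pose out of reach is approached as far as the arm can. A call with a number of a shift or a turn outside -1 to 1 is refused whole. A call with a gripper value outside its range is refused whole. The fingers move at their own pace and stop on an object; "newtons" is the grip in N (left out, the last holds). Time passes only in rows, so rows that do not move let the fingers close, or fill a call up. It gives the time, the measured TCP pose, the force and the opening at its end, in the units of the state.
- robot.sense(): the state, without advancing time (a new reading comes with each control period).
- robot.get_image(name): name is "side" or "top" or "wrist"; returns (picture, depth): 384x512x3 uint8, blue, green, red; 384x512 float32, m along the optical axis (not along the pixel's ray), 0 where there is no reading.
- robot.camera_model(name): a dict with "fovy" (degrees; the focal length in pixels is half the picture's height over the tangent of half this angle, whatever the lens; pixels are square), "cx", "cy" (the principal point, pixels), "dist" ([k1, k2, p1, p2, k3] as OpenCV has them; the pictures are not rectified), "origin" and "rotation" of the camera in the world. Camera axes: x right, y down, z forward; pixel columns grow to the right and rows downward; lengths in m; the calibration is good to about 2 mm. A picture is of the moment at which its call begins: read the wrist's pose just before it. camera_model takes no time and is no camera call; for the wrist camera it gives the pose at the moment of the call.
- robot.job_done(): hands the job in, once; it reports no verdict.
The state is a dict: "time": time; "joint_pos": joint angles; "qd": joint speeds; "joint_torque": joint torques, N m; "position": TCP position; "tcp_rot": TCP orientation; "wrist_force": force on the tool from outside, world axes, zero at the start; "torque": the same for the moment, N m; "opening": opening from 0.0 (shut) to 1.0 (fully open).
Only numpy, scipy, OpenCV 4.12 (cv2) and the standard library are available. Lean on these libraries where they do the work, as an engineer would, in place of code of your own. Each camera call takes 0.05 s, during which the arm holds its last target.

## Working session

There is one attempt and no reset: what is moved stays moved. The work goes in short steps, Python scripts to look and compute and a tool call to move; the robot and the scene stay as the last step left them, time stands still between calls to the robot, and variables do not carry over. Pictures are saved under pics/ and viewed, and the job is handed in when it is done.

Besides the shell and the picture viewer there is one more tool, called after "Request:" by a JSON object that holds its "api" and its "payload", one argument or row to a line. servo_tool: Moves the arm, as the interface text tells. Shifts and turns lie within -1 to 1; 1 stands for 3 cm of shift or 45 degrees of turn. Its arguments: {"type":"object","properties":{"plan":{"type":"array","items":{"type":"number","minimum":-1,"maximum":1}},"newtons":{"type":"number"}},"required":["plan"]}

```bash
mkdir -p pics; cat > h.py <<'E'
import numpy as np,cv2
from rig import robot
def K(m):
    f=192/np.tan(np.radians(m['fovy'])/2); return np.array([[f,0,m['cx']],[0,f,m['cy']],[0,0,1.]])
def pix2plane(m,uv,z):
    u=cv2.undistortPoints(np.array(uv,float).reshape(-1,1,2),K(m),np.array(m['dist'],float)).reshape(-1,2)
    d=np.c_[u,np.ones(len(u))]@np.array(m['rotation']).reshape(3,3).T; o=np.array(m['origin'])
    return o+d*((z-o[2])/d[:,2])[:,None]
E
python3 - <<'E'
from h import *
s=robot.sense(); print(s)
for n in ['top','side']:
    i,d=robot.get_image(n); cv2.imwrite(f'pics/{n}0.png',i); np.savez(f'{n}0.npz',i=i,d=d); print(n,robot.camera_model(n))
E
```

```text
{'time': 0.0, 'joint_pos': array([ 1.31600516e+00,  1.26347876e-01, -4.06280731e-02,  1.40539797e+00,
        1.55478369e-07,  1.57079413e+00]), 'qd': array([-1.96613796e-03,  1.47367948e-03, -4.18601784e-06, -4.33805404e-04,
       -1.74114560e-04, -2.47113128e-03]), 'joint_torque': array([ 2.27247016e-03, -4.35911143e+01,  3.52927208e+01,  1.74770941e-02,
        5.27525765e-05,  8.89119690e-06]), 'position': array([0.13222468, 0.50767453, 0.24953611]), 'tcp_rot': array([ 0.70130546,  0.08928478,  0.70144729, -0.09039125]), 'wrist_force': array([-0.07386994, -0.37648401, -0.1745021 ]), 'torque': array([-0.03132837,  0.04407202, -0.03001779]), 'opening': 1.0012762928600587}
top {'fovy': 53.7196588052232, 'cx': 245.90790507640494, 'cy': 183.29451650017154, 'dist': array([0.03256472, 0.        , 0.        , 0.        , 0.        ]), 'origin': array([0.53715404, 0.0291961 , 0.75905047]), 'rotation': array([ 0.02153821, -0.69738322,  0.7149303 , -0.04546888])}
side {'fovy': 44.1792738627548, 'cx': 250.6907796142014, 'cy': 194.40277882449755, 'dist': array([-0.01337159,  0.        ,  0.        ,  0.        ,  0.        ]), 'origin': array([ 0.48280175, -0.72824573,  0.7195316 ]), 'rotation': array([-0.41030532,  0.90854955, -0.07389254,  0.02696581])}
```

```bash
sed -i 's/np.array(m\[.rotation.\]).reshape(3,3).T/RR(m["rotation"]).T/' h.py; cat >> h.py <<'E'
from scipy.spatial.transform import Rotation as Ro
def RR(q): q=np.array(q); return Ro.from_quat(q[[1,2,3,0]]).as_matrix()
E
```

```text
(no output)
```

View pics/top0.png

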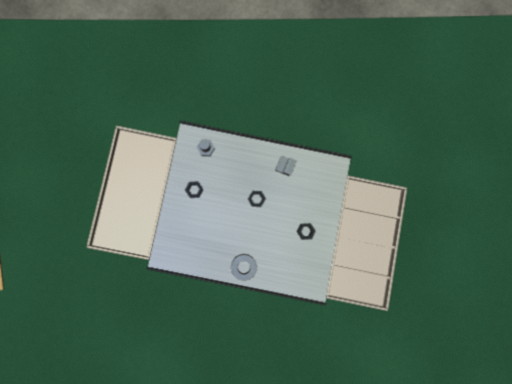

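View pics/side0.png

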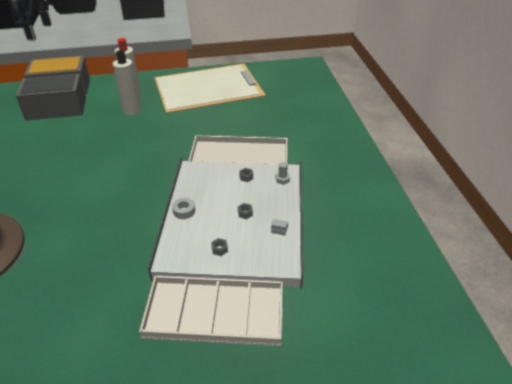

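```bash
python3 - <<'E'
from h import *
for n,box in (('top',(150,345,125,300)),('side',(155,302,162,275))):
    i=np.load(n+'0.npz')['i']; m=robot.camera_model(n)
    x0,x1,y0,y1=box
    g=i.max(2); mk=(g<75).astype(np.uint8); 
    q=np.zeros_like(mk); q[y0:y1,x0:x1]=mk[y0:y1,x0:x1]
    cs,_=cv2.findContours(q,cv2.RETR_EXTERNAL,cv2.CHAIN_APPROX_NONE)
    for c in cs:
        if 60<cv2.contourArea(c)<450:
            M=cv2.moments(c);u=(M['m10']/M['m00'],M['m01']/M['m00']); print(n,np.round(u,1),cv2.contourArea(c),np.round(pix2plane(m,u,0.040)[0],4))
m=robot.camera_model('top')
pts=dict(pA=(181,123),pB=(350,157),pC=(326,301),pD=(149,267),tA=(117,127),tD=(89,247),tA2=(176,138),dA=(406,187),dB=(387,309))
for k,u in pts.items(): print(k,np.round(pix2plane(m,u,0.04 if k[0]=='p' else 0.022)[0],4))
for k,u in dict(ring=(244,267),bolt=(206,147),block=(286,166)).items(): print(k,np.round(pix2plane(m,u,{'ring':.05,'bolt':.06,'block':.05}[k])[0],4))
E
```

```text
top [225.8 284. ] 313.0 [0.4188 0.0462 0.04  ]
top [305.5 230.9] 176.5 [ 0.5123 -0.1064  0.04  ]
top [256.3 198.5] 150.5 [ 0.5757 -0.015   0.04  ]
top [193.9 189.2] 159.5 [0.5962 0.1027 0.04  ]
top [273.1 140. ] 355.5 [ 0.688  -0.0508  0.04  ]
pA [0.7245 0.1256 0.04  ]
pB [ 0.6516 -0.1985  0.04  ]
pC [ 0.3824 -0.139   0.04  ]
pD [0.4543 0.1869 0.04  ]
tA [0.7231 0.252  0.022 ]
tD [0.4932 0.3025 0.022 ]
tA2 [0.6994 0.1381 0.022 ]
dA [ 0.5923 -0.3117  0.022 ]
dB [ 0.3606 -0.2588  0.022 ]
ring [0.4499 0.0119 0.05  ]
bolt [0.673  0.0772 0.06  ]
block [ 0.6354 -0.0725  0.05  ]
```

```bash
python3 - <<'E'
from h import *
m=robot.camera_model('side')
for u in [(246,174.5),(245,211),(219.5,247)]: print(np.round(pix2plane(m,u,0.040)[0],4))
s=robot.sense(); R=RR(s['tcp_rot']); print(np.round(R,3))
c=np.array([.5532,-.0063]); ey=np.array([.0724,.3251]); ey/=np.linalg.norm(ey); ex=np.array([ey[1],-ey[0]])
t=R[:2,1]; print('jaw yaw',np.degrees(np.arctan2(t[1],t[0])),'ex yaw',np.degrees(np.arctan2(ex[1],ex[0])))
W=lambda x,y:np.round(c+ex*x/1000+ey*y/1000,4)
for n,p in dict(A=(.5962,.1027),B=(.5757,-.015),C=(.5123,-.1064)).items():
    d=np.array(p)-c; print(n,np.round([d@ex*1000,d@ey*1000],1))
for p in [(18,70),(18,178),(24,-50),(-20,178),(-18,-152),(-55,178)]: print(p,W(*p))
E
```

```text
[0.5955 0.1027 0.04  ]
[ 0.5755 -0.0165  0.04  ]
[ 0.512  -0.1081  0.04  ]
[[-0.     0.252  0.968]
 [-0.001  0.968 -0.252]
 [-1.    -0.001  0.   ]]
jaw yaw 75.4014026485826 ex yaw -12.554930119598778
A [ 18.3 115.7]
B [23.9 -3.6]
C [ -18.2 -106.6]
(18, 70) [0.586  0.0581]
(18, 178) [0.6095 0.1635]
(24, -50) [ 0.5658 -0.0603]
(-20, 178) [0.5724 0.1718]
(-18, -152) [ 0.5026 -0.1508]
(-55, 178) [0.5382 0.1794]
```

Request:
{"api": "servo_tool", "payload": {
  "plan": [-0.58,0.757,-0.75,0,0,0,-0.098,-0.58,0.757,-0.75,0,0,0,-0.098,-0.58,0.757,-0.75,0,0,0,-0.098,-0.58,0.757,-0.75,0,0,0,-0.098,-0.58,0.757,-0.75,0,0,0,-0.098,-0.58,0.757,-0.75,0,0,0,-0.098,-0.58,0.757,-0.75,0,0,0,-0.098,-0.58,0.757,-0.75,0,0,0,-0.098,-0.58,0.757,-0.75,0,0,0,-0.098,-0.58,0.757,-0.75,0,0,0,-0.098]
}}

```text
time: 0.93
position: [0.3601, 0.2816, 0.2501]
tcp_rot: [0.616, 0.348, 0.616, -0.348]
wrist_force: [0.7, 0.1, -0.6]
opening: 0.209
```

Request:
{"api": "servo_tool", "payload": {
  "plan": [-0.58,0.757,-0.75,0,0,0,-0.098,-0.58,0.757,-0.75,0,0,0,-0.098,-0.58,0.757,-0.75,0,0,0,-0.098,-0.58,0.757,-0.75,0,0,0,-0.098,-0.58,0.757,-0.75,0,0,0,-0.098,-0.58,0.757,-0.75,0,0,0,-0.098,-0.58,0.757,-0.75,0,0,0,-0.098,-0.58,0.757,-0.75,0,0,0,-0.098,-0.58,0.757,-0.75,0,0,0,-0.098,-0.58,0.757,-0.75,0,0,0,-0.098]
}}

```text
time: 1.77
position: [0.5873, 0.0566, 0.2498]
tcp_rot: [-0.44, -0.553, -0.44, 0.554]
wrist_force: [0.9, 0.7, -0.5]
opening: 0.213
```

Request:
{"api": "servo_tool", "payload": {
  "plan": [-0.58,0,0,-0.6,0,0,0,-0.58,0,0,-0.6,0,0,0,-0.58,0,0,-0.6,0,0,0,-0.58,0,0,-0.6,0,0,0,-0.58,0,0,-0.6,0,0,0,-0.58,0,0,-0.6,0,0,0,-0.58,0,0,-0.6,0,0,0,-0.58,0,0,-0.6,0,0,0,-0.58,0,0,-0.6,0,0,0,-0.58,0,0,-0.4,0,0,0]
}}

```text
time: 2.6
position: [0.5854, 0.0579, 0.0739]
tcp_rot: [-0.441, -0.552, -0.442, 0.553]
wrist_force: [-0.4, -0.0, 0.4]
opening: 0.212
```

```bash
python3 - <<'E'
from h import *
s=robot.sense(); print(s['position'],s['wrist_force'])
R=RR(s['tcp_rot']);print(np.degrees(np.arctan2(R[1,1],R[0,1])))
i,_=robot.get_image('side'); j,_=robot.get_image('top')
cv2.imwrite('pics/a1.png',np.hstack([cv2.resize(i[120:300,130:330],None,fx=2,fy=2),cv2.resize(j[120:300,140:340],None,fx=2,fy=2)]))
E
```

```text
[0.58538021 0.0579078  0.07390921] [-0.37295719 -0.01385474  0.41660998]
-12.799621203841312
```

View pics/a1.png

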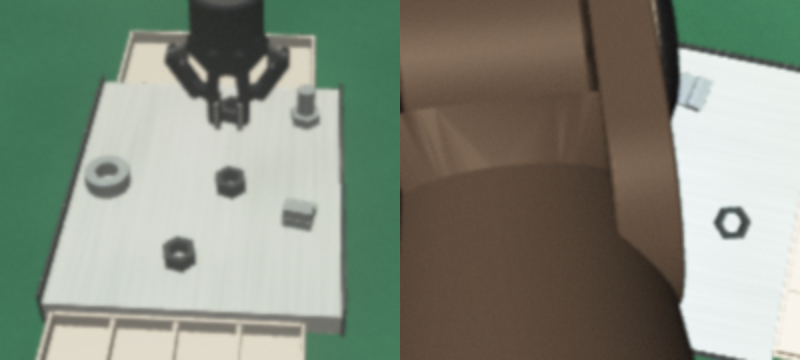

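Request:
{"api": "servo_tool", "payload": {
  "plan": [-0.58,0,0,-0.3,0,0,0,-0.58,0,0,-0.3,0,0,0,-0.58,0,0,-0.1,0,0,0,-0.58,0,0,0,0,0,0,-0.58,0.072,0.325,0,0,0,0,-0.58,0.072,0.325,0,0,0,0,-0.58,0.072,0.325,0,0,0,0,-0.58,0.072,0.325,0,0,0,0,-0.58,0.072,0.325,0,0,0,0,-0.58,0.072,0.325,0,0,0,0]
}}

```text
time: 3.53
position: [0.5998, 0.1179, 0.0555]
tcp_rot: [0.441, 0.553, 0.441, -0.552]
wrist_force: [0.8, -1.2, 1.0]
opening: 0.213
```

```bash
cat > look.py <<'E'
import sys
from h import *
s=robot.sense(); print(s['time'],s['position'],s['wrist_force'])
i,_=robot.get_image('side'); j,_=robot.get_image('top')
cv2.imwrite('pics/%s.png'%sys.argv[1],np.hstack([cv2.resize(i[120:300,130:330],None,fx=2,fy=2),cv2.resize(j[110:310,80:280],None,fx=1.8,fy=1.8)]))
E
python3 look.py a2
```

```text
3.5333 [0.59982595 0.11789228 0.05552675] [ 0.83122192 -1.1571559   1.04581882]
```

View pics/a2.png

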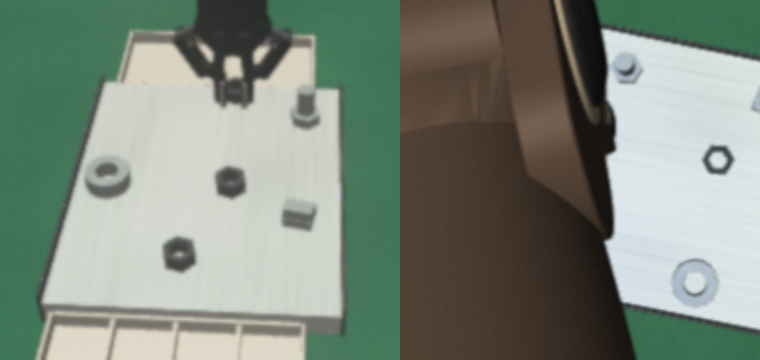

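Request:
{"api": "servo_tool", "payload": {
  "plan": [-0.58,0.072,0.325,0,0,0,0,-0.58,0.072,0.325,0,0,0,0,-0.58,0.072,0.325,0,0,0,0,-0.58,0.09,0.4,0,0,0,0,-0.58,0.09,0.4,0,0,0,0,-0.58,0,0,0,0,0,0,-0.58,0,0,0,0,0,0,-0.58,0,0,0.5,0,0,0,-0.58,0,0,0.5,0,0,0,-0.58,0,0,0.6,0,0,0]
}}

```text
time: 4.47
position: [0.6106, 0.1692, 0.1029]
tcp_rot: [-0.441, -0.552, -0.441, 0.553]
wrist_force: [-0.3, 0.2, 0.1]
opening: 0.216
```

```bash
python3 look.py a3
```

```text
4.4667 [0.6106028  0.16918887 0.10285474] [-0.3047663   0.15790683  0.06454613]
```

View pics/a3.png

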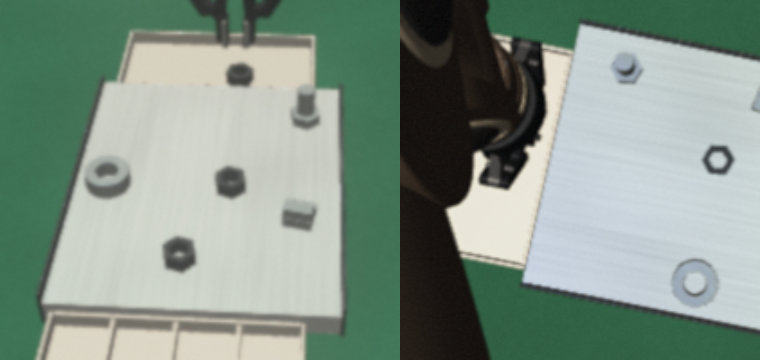

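Request:
{"api": "servo_tool", "payload": {
  "plan": [-0.58,-0.187,-0.956,0,0,0,0,-0.58,-0.187,-0.956,0,0,0,0,-0.58,-0.187,-0.956,0,0,0,0,-0.58,-0.187,-0.956,0,0,0,0,-0.58,-0.187,-0.956,0,0,0,0,-0.58,-0.187,-0.956,0,0,0,0,-0.58,-0.187,-0.956,0,0,0,0,-0.58,-0.187,-0.956,0,0,0,0,-0.58,0,0,0,0,0,0,-0.58,0,0,-0.5,0,0,0]
}}

```text
time: 5.4
position: [0.5673, -0.0616, 0.09]
tcp_rot: [0.441, 0.554, 0.439, -0.552]
wrist_force: [0.5, -0.2, -0.1]
opening: 0.213
```

```bash
python3 look.py b1
```

```text
5.4 [ 0.56733913 -0.06163573  0.09003047] [ 0.50942257 -0.16446475 -0.08402642]
```

View pics/b1.png

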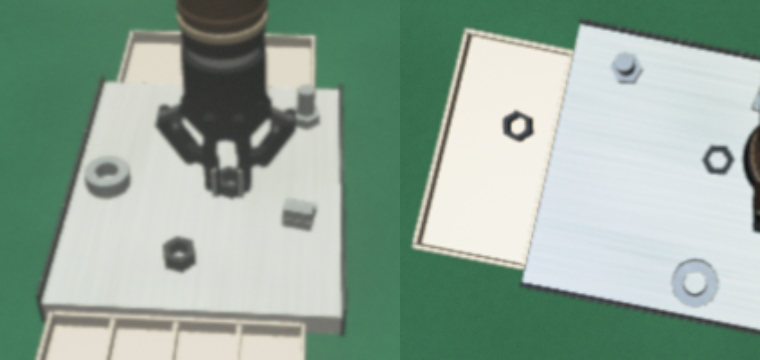

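Request:
{"api": "servo_tool", "payload": {
  "plan": [-0.58,0,0,-0.5,0,0,0,-0.58,0,0,-0.5,0,0,0,-0.58,0,0,-0.1,0,0,0,-0.58,0,0,0,0,0,0,-0.58,0.072,0.325,0,0,0,0,-0.58,0.072,0.325,0,0,0,0,-0.58,0,0.34,0,0,0,0,-0.58,0,0.34,0,0,0,0,-0.58,0,0.34,0,0,0,0,-0.58,0,0.34,0,0,0,0]
}}

```text
time: 6.33
position: [0.5709, 0.002, 0.0557]
tcp_rot: [0.442, 0.553, 0.441, -0.552]
wrist_force: [-0.3, -0.5, 0.7]
opening: 0.208
```

Request:
{"api": "servo_tool", "payload": {
  "plan": [-0.58,0,0.34,0,0,0,0,-0.58,0,0.34,0,0,0,0,-0.58,0,0.34,0,0,0,0,-0.58,0,0.34,0,0,0,0,-0.58,0,0.34,0,0,0,0,-0.58,0,0.34,0,0,0,0,-0.58,0,0.34,0,0,0,0,-0.58,0,0.34,0,0,0,0,-0.58,0,0.34,0,0,0,0,-0.58,0,0.34,0,0,0,0]
}}

```text
time: 7.17
position: [0.5708, 0.1037, 0.0553]
tcp_rot: [-0.441, -0.553, -0.441, 0.553]
wrist_force: [-0.4, -0.3, 1.2]
opening: 0.208
```

```bash
python3 look.py b2
```

```text
7.1667 [0.57080321 0.10366009 0.05527828] [-0.36628951 -0.32960713  1.1927273 ]
```

View pics/b2.png

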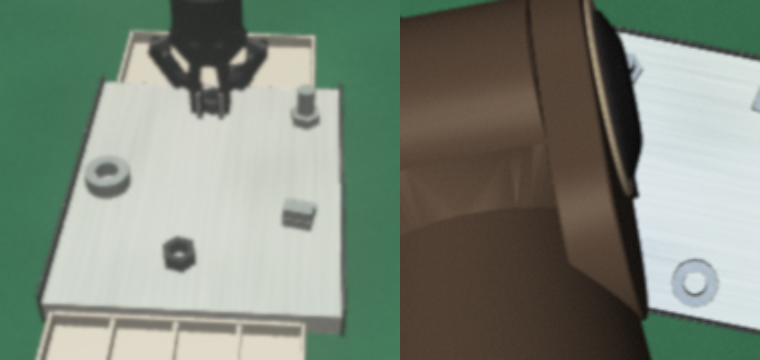

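Request:
{"api": "servo_tool", "payload": {
  "plan": [-0.58,0,0.34,0,0,0,0,-0.58,0,0.34,0,0,0,0,-0.58,0,0.34,0,0,0,0,-0.58,0,0.34,0,0,0,0,-0.58,0,0.4,0,0,0,0,-0.58,0,0.4,0,0,0,0,-0.58,0,0,0,0,0,0,-0.58,0,0,0.4,0,0,0,-0.58,0,0,0.6,0,0,0,-0.58,0,0,0.6,0,0,0]
}}

```text
time: 8.1
position: [0.5703, 0.1671, 0.1041]
tcp_rot: [-0.441, -0.552, -0.441, 0.553]
wrist_force: [-0.0, 0.8, -0.1]
opening: 0.214
```

```bash
python3 look.py b3
```

```text
8.1 [0.57028045 0.16708913 0.10406313] [-0.04901269  0.80037179 -0.13402429]
```

View pics/b3.png

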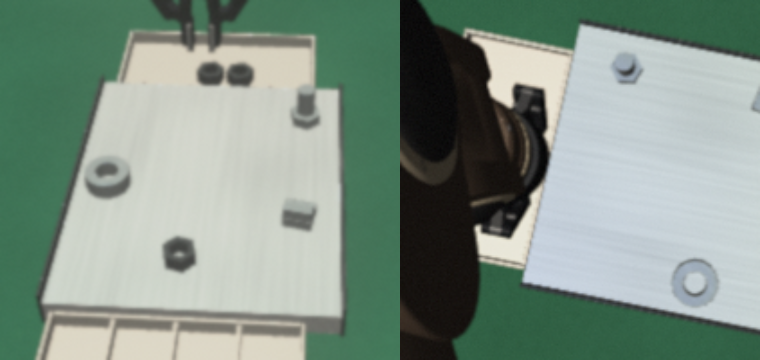

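Request:
{"api": "servo_tool", "payload": {
  "plan": [-0.58,-0.188,-0.883,0,0,0,0,-0.58,-0.188,-0.883,0,0,0,0,-0.58,-0.188,-0.883,0,0,0,0,-0.58,-0.188,-0.883,0,0,0,0,-0.58,-0.188,-0.883,0,0,0,0,-0.58,-0.188,-0.883,0,0,0,0,-0.58,-0.188,-0.883,0,0,0,0,-0.58,-0.188,-0.883,0,0,0,0,-0.58,-0.188,-0.883,0,0,0,0,-0.58,-0.188,-0.883,0,0,0,0]
}}

```text
time: 9.03
position: [0.5136, -0.099, 0.1033]
tcp_rot: [-0.441, -0.553, -0.441, 0.553]
wrist_force: [0.0, 0.3, -0.1]
opening: 0.208
```

Request:
{"api": "servo_tool", "payload": {
  "plan": [-0.58,-0.188,-0.883,0,0,0,0,-0.58,-0.188,-0.883,0,0,0,0,-0.58,0,0,0,0,0,0,-0.58,0,0,-0.3,0,0,0,-0.58,0,0,-0.3,0,0,0,-0.58,0,0,0,0,0,0,-0.58,0,0,0,0,0,0,-0.58,0,0,0,0,0,0,-0.58,0,0,0,0,0,0,-0.58,0,0,0,0,0,0]
}}

```text
time: 9.87
position: [0.5035, -0.15, 0.0856]
tcp_rot: [0.442, 0.552, 0.441, -0.552]
wrist_force: [-0.3, -0.1, -0.8]
opening: 0.209
```

```bash
python3 look.py c1
```

```text
9.8667 [ 0.50345289 -0.14999485  0.0855609 ] [-0.26758737 -0.14285462 -0.82381095]
```

View pics/c1.png

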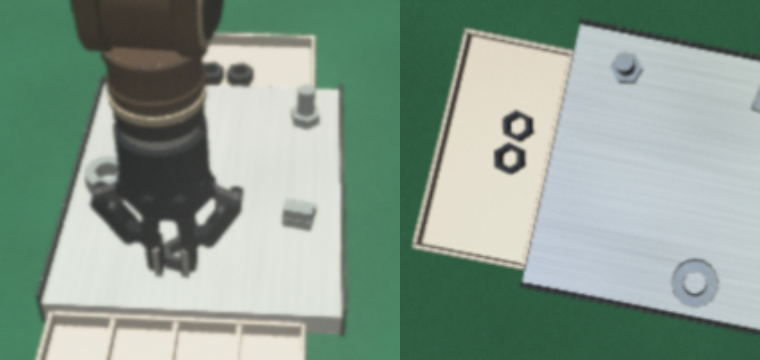

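Request:
{"api": "servo_tool", "payload": {
  "plan": [-0.58,0,0,-0.5,0,0,0,-0.58,0,0,-0.4,0,0,0,-0.58,0,0,-0.1,0,0,0,-0.58,0,0,0,0,0,0,-0.58,0.072,0.325,0,0,0,0,-0.58,0.072,0.325,0,0,0,0,-0.58,0.039,0.333,0,0,0,0,-0.58,0.039,0.333,0,0,0,0,-0.58,0.039,0.333,0,0,0,0,-0.58,0.039,0.333,0,0,0,0]
}}

```text
time: 10.8
position: [0.5124, -0.0897, 0.0557]
tcp_rot: [0.442, 0.553, 0.441, -0.552]
wrist_force: [-0.9, -0.5, 1.1]
opening: 0.205
```

Request:
{"api": "servo_tool", "payload": {
  "plan": [-0.58,0.039,0.333,0,0,0,0,-0.58,0.039,0.333,0,0,0,0,-0.58,0.039,0.333,0,0,0,0,-0.58,0.039,0.333,0,0,0,0,-0.58,0.039,0.333,0,0,0,0,-0.58,0.039,0.333,0,0,0,0,-0.58,0.039,0.333,0,0,0,0,-0.58,0.039,0.333,0,0,0,0,-0.58,0.039,0.333,0,0,0,0,-0.58,0.039,0.333,0,0,0,0]
}}

```text
time: 11.63
position: [0.5239, 0.0099, 0.0553]
tcp_rot: [-0.441, -0.553, -0.441, 0.553]
wrist_force: [0.3, 0.1, -0.0]
opening: 0.211
```

```bash
python3 look.py c2
```

```text
11.6333 [0.52392351 0.00991642 0.05528685] [ 0.33489252  0.084723   -0.02754739]
```

View pics/c2.png

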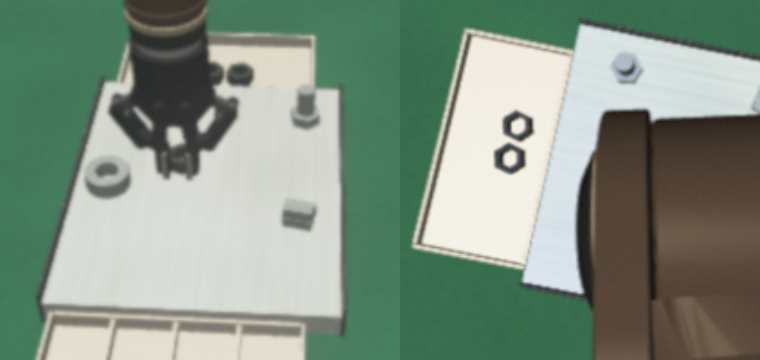

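Request:
{"api": "servo_tool", "payload": {
  "plan": [-0.58,0.039,0.333,0,0,0,0,-0.58,0.039,0.333,0,0,0,0,-0.58,0.039,0.333,0,0,0,0,-0.58,0.039,0.333,0,0,0,0,-0.58,0.039,0.333,0,0,0,0,-0.58,0.039,0.333,0,0,0,0,-0.58,0.039,0.333,0,0,0,0,-0.58,0.039,0.333,0,0,0,0,-0.58,0.039,0.333,0,0,0,0,-0.58,0.039,0.333,0,0,0,0]
}}

```text
time: 12.57
position: [0.5356, 0.1099, 0.0553]
tcp_rot: [0.441, 0.553, 0.441, -0.553]
wrist_force: [0.5, -0.7, -0.9]
opening: 0.209
```

Request:
{"api": "servo_tool", "payload": {
  "plan": [-0.58,0.039,0.333,0,0,0,0,-0.58,0.039,0.333,0,0,0,0,-0.58,0.039,0.333,0,0,0,0,-0.58,0.039,0.333,0,0,0,0,-0.58,0.04,0.4,0,0,0,0,-0.58,0.04,0.4,0,0,0,0,-0.58,0,0,0,0,0,0,-0.58,0,0,0.4,0,0,0,-0.58,0,0,0.6,0,0,0,-0.58,0,0,0.6,0,0,0]
}}

```text
time: 13.4
position: [0.542, 0.1727, 0.1032]
tcp_rot: [-0.441, -0.552, -0.441, 0.553]
wrist_force: [0.3, 0.6, -0.4]
opening: 0.208
```

```bash
python3 look.py c3
```

```text
13.4 [0.54197379 0.17271571 0.10317924] [ 0.2673817   0.55624968 -0.38215947]
```

View pics/c3.png

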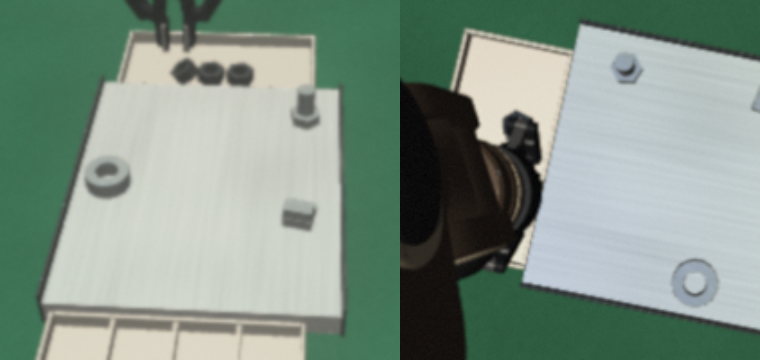

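Request:
{"api": "servo_tool", "payload": {
  "plan": [-0.58,0,0,0.8,0,0,0,-0.58,0,0,0.8,0,0,0,-0.58,0,0,0.8,0,0,0,-0.58,0,-0.8,0,0,0,0,-0.58,0,-0.8,0,0,0,0,-0.58,0,-0.8,0,0,0,0,-0.58,0,-0.8,0,0,0,0,-0.58,0,-0.8,0,0,0,0,-0.58,0,-0.8,0,0,0,0,-0.58,0,-0.8,0,0,0,0]
}}

```text
time: 14.33
position: [0.5422, 0.0036, 0.1744]
tcp_rot: [-0.441, -0.552, -0.441, 0.553]
wrist_force: [0.9, 0.1, -0.3]
opening: 0.205
```

```bash
python3 - <<'E'
from h import *
i,_=robot.get_image('side'); j,_=robot.get_image('top')
cv2.imwrite('pics/d1.png',np.hstack([cv2.resize(i[125:215,155:305],(400,300)),cv2.resize(j[110:260,80:230],(400,300))]))
E
```

```text
(no output)
```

View pics/d1.png

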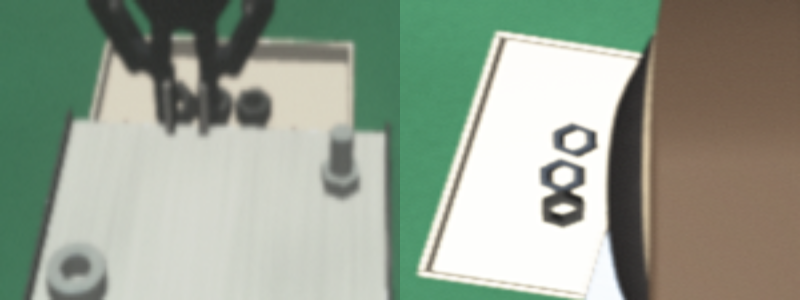

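Request:
{"api": "servo_tool", "payload": {
  "plan": [-0.58,0,-0.8,0.3,0,0,0,-0.58,0,-0.8,0.3,0,0,0,-0.58,0,-0.8,0.3,0,0,0,-0.58,0,-0.8,0.3,0,0,0,-0.58,0,-0.8,0,0,0,0,-0.58,0,-0.8,0,0,0,0,-0.58,0,-0.8,0,0,0,0,-0.58,0,0,0,0,0,0,-0.58,0,0,0,0,0,0,-0.58,0,0,0,0,0,0]
}}

```text
time: 15.27
position: [0.5425, -0.1625, 0.2107]
tcp_rot: [-0.441, -0.553, -0.442, 0.553]
wrist_force: [0.0, -0.4, 0.4]
opening: 0.208
```

```bash
python3 - <<'E'
from h import *
i,_=robot.get_image('side'); j,_=robot.get_image('top')
cv2.imwrite('pics/d2.png',np.hstack([cv2.resize(i[125:215,155:305],(400,300)),cv2.resize(j[110:260,80:230],(400,300))]))
cv2.imwrite('pics/d2t.png',j)
m=robot.camera_model('top'); a=np.load('top0.npz')['i']
print(cv2.absdiff(a,j)[120:180,185:225].max())
E
```

```text
17
```

View pics/d2.png

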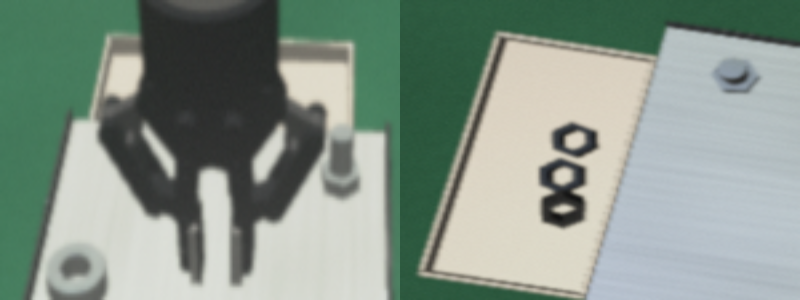

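View pics/d2t.png

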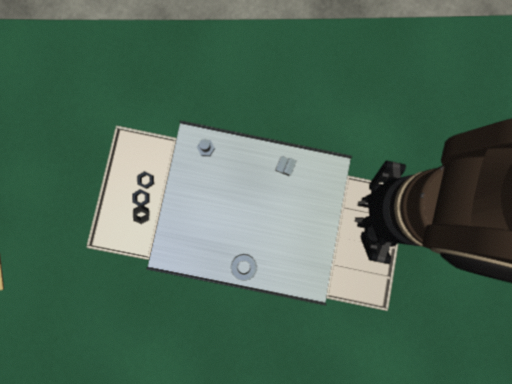

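```bash
python3 -c "
from rig import robot
robot.job_done()"
```

```text
the job is handed in; nothing more can be done
```

All three nuts are in the plain tray, and I handed the job in at about 15.4 s. I pushed them one at a time over the plate's +y edge with the fingertips set about 18 mm apart, and never gripped them.

- **Nuts:** the last top picture shows all three well inside the tray. Two lie flat. The third rests tilted against the second, and it had not moved between two pictures about 1 s apart.
- **Bystanders:** the ring, bolt and block are at the same pixels as at the start: (244,267), (206,147) and (286,166).
- **Forces:** the wrist force readings I took, one at the end of each move call, stayed below about 2 N. At hand-in the arm was raised clear, with the TCP at z = 0.21 m, touching nothing.
- **Measurements:** the top and side cameras agreed on the nut positions to within 2 mm. The plate's length measured about 333 mm against the stated 340 mm, which did not affect the pushes.

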